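# Seal a centrifuge bucket and stand it on the balance

### The job

Seal the loaded centrifuge bucket before it is weighed: set the cap into its mouth, squeeze the two tabs of the cap together and turn it clockwise under the lip to its stop, so that both tabs spring out locked. Then lift the bucket out of its stand by the cap, keep it upright, put it down gently in the middle of the balance pan, and let go.

Things in the scene. Friction and masses are not known exactly. Their poses are not given: they have to be found in the camera images.
- cap: Loose round grey sealing cap, 0.11 kg, 69 mm across, 48 mm high, standing on its plug. Origin: centre of the plug's underside; z up. Plug 60 mm across, z 0 to 12 mm, with two bayonet lugs at its +x and -x sides; flat plate z 12 to 18 mm; two black upright squeeze tabs at +y and -y, each with a tooth at the plate's edge. Same after half a turn.
- cap_grip (a point): Point on the cap's axis midway between the tabs, 36 mm above the plug's underside; cap's axes. Tabs stand 18 to 48 mm above the underside, 20 mm wide along x, outer faces flat, square to y and 50 mm apart, 39 mm when squeezed; a fixed centre grip 27 mm thick, 24 mm high lies between. Squeezing draws the teeth (9 mm wide, 5 mm proud) flush with the plate.
- bucket: Loose aluminium centrifuge bucket, four capped tubes inside, about 0.32 kg, in the stand. Origin: centre of its underside; z up. Square 76 mm foot with a block on its +x and -x sides, round 83 mm collar, rim at z 90 mm. Rim notches 15 mm wide: two at +y and -y (open) and two 60 degrees clockwise of these (locked), seen from above. Same after half a turn.
- bucket_seat (a point): Where the cap's origin comes when the cap is fully in: on the bucket's axis, 71 mm up; bucket's axes. Mouth 72 mm wide, bevelled; its lip opens 63 mm, with gaps for the lugs at +x and -x, so enter with cap and bucket axes parallel (4 degrees either way with tabs out, 8 squeezed). Only clockwise turns are free, up to a stop at 63 degrees.
- bucket_lock_notch (a point): Middle of one locked notch in the bucket's rim, 39 mm from its axis. With tabs squeezed, turn the cap clockwise 60 degrees from parallel (3 either way) and let go: the teeth spring into the locked notches. The locked cap lifts 1.5 mm before it carries the bucket.
- bucket_stand: Fixed grey stand 120 x 120 mm. Origin: centre of its underside. In its square nest the bucket stands and cannot turn; nest floor at z 8 mm, walls up to z 26 mm, about 2 mm of play each side. Lift the bucket straight up 30 mm before moving it away.
- balance: Fixed white bench balance, about 190 x 140 mm, sloping display at its -x end, 45 mm high without the pan. Origin: on the worktop under the pan's centre; z up.
- balance_pan (a point): Centre of the top face of the balance's round steel pan, 124 mm across, 55 mm above the worktop.
- cap_tab_1 (a joint): Inward travel of the tab at the cap's +y side, m: 0 = sprung out, 0.0055 = squeezed home, tooth flush. Its spring takes 3 N at first and 8 N at the end: grip with 15 N or more.
- cap_tab_2 (a joint): The same for the tab at the cap's -y side.
Things that resemble listed ones, but are neither listed nor needed, are in the scene too. Leave any yellow look-alike of the cap alone.

How it is judged (in metres and radians):
On the way:
1. the cap sits in the bucket's mouth and has been turned home under the lip while the bucket is still in its stand (horizontal distance between cap and bucket below 0.004 m and z of cap in the frame of bucket between 0.069 and 0.0735 m and angle between the x axis of cap and the x axis of bucket, either way round between 0.93 and 1.15 rad and z of bucket in the frame of bucket_stand below 0.014 m and horizontal distance between bucket and bucket_stand below 0.006 m), for 0.2 s.
At the end, for the whole second after the job is handed in: Bucket on the balance pan, upright (3 degrees), within 25 mm of the pan's centre, at rest; cap fully in its mouth (2.5 mm) and turned to the locked position 60 degrees clockwise (6 degrees), both tabs sprung out (within 1.5 mm) (horizontal distance between bucket and balance below 0.025 m and z of bucket in the frame of balance between 0.052 and 0.058 m and angle between bucket's own z axis and vertical below 0.06 rad and linear speed of bucket below 0.02 m/s and horizontal distance between cap and bucket below 0.004 m and z of cap in the frame of bucket between 0.069 and 0.0735 m and angle between the x axis of cap and the x axis of bucket, either way round between 0.93 and 1.15 rad and value of joint each of cap_tab_1, cap_tab_2 below 0.0015 m); the robot touches nothing.
It fails at once if the loaded bucket is tipped more than about 30 degrees (angle between bucket's own z axis and vertical above 0.52 rad).
It fails at once if the bucket is banged down or pressed hard on the balance (over 50 N) (contact force between bucket and balance above 50 N).
It also fails if it takes over 64 s, if anything falls off the work surface, if the arm or the gripper's body presses on something with over 40 N, if the wrist force passes 120 N, or if a joint passes its speed limit or range.

### The arm

A 6-joint arm with a two-finger parallel gripper is mounted at the origin on a cart in front of the work surface, level with it; the furniture and walls round the work are solid. World frame = base frame: x ahead of the robot, y to its left, z up, the work surface at z = 0. Lengths are in mm, angles in rad, forces in N, time in s.
With the tool pointing down it reaches from about 300 to 775 mm from the base axis. Payload 14.6 kg.
Tool frame: the origin (TCP) lies between the finger pads; the fingertips stand 25 mm ahead of it and the grasp point (between the pads) lies 6 mm ahead of it; z points along the fingers, y is the line along which they close (so a half turn about z gives the same grasp; the last joint's range is limited). The gripper opens to 94 mm and grips with 3 to 60 N. Pads are 16 mm wide; open, the fingers measure 119 mm over their backs; the gripper's body (75 mm by 177 mm) begins 78 mm behind the grasp point.
Start: joints at [-1.299, 0.3, 1.521, -0, 1.321, -0.067], TCP at [182.788, -518.727, 203.946] pointing down, gripper open.
Joint ranges: [-3.03, 3.03], [-0.79, 2.21], [0.23, 2.52], [-1.04, 4.18], [0, 3.07], [-2.55, 2.55]. Speed limits (rad/s): [2.22, 2.22, 2.57, 3.14, 3.14, 3.14].

### API

Orientations are given as [roll, pitch, yaw] about the fixed x, y, z axes, in that order (R = Rz(yaw) Ry(pitch) Rx(roll)).
In Python, from cell import manip gives the robot as it stands. The module is installed in compiled form; this text tells all that it offers.
- The arm moves only by the tool step_arm, never from a script. Its argument "series" is one flat list of numbers, 5 for each row, row after row: the shift along the world's x, y, z in mm, then the turn about the world's z in rad, then the closure, from 0 (fully open) to 1 (shut). In form: [dx, dy, dz, spin, jaw, dx, dy, dz, spin, jaw, ...]. A call has 1 to 20 rows; each row shifts and turns the commanded pose from where the row before left it; what a row does not reach is not made up. A row lasts 1/8 s, in which the tool goes at most 62.5 mm and 10.7 degrees, less where a joint would pass 70% of its speed; a pose out of reach is approached as far as the arm can. A call is refused whole if a number of a shift passes 62.5 or a number of a turn 0.188, either way. A call with a gripper value outside its range is refused whole. The fingers move at their own pace and stop on an object; "squeeze" is the grip in N (left out, the last holds). Time passes only in rows, so rows that do not move let the fingers close. It gives the time, the measured TCP pose, the force, the opening and the grip force at its end, in the units of the state.
- manip.read_state(): the state, without advancing time (a new reading comes with each control period).
- manip.camera(name): name is "side" or "top"; returns (picture, depth): 420x560x3 uint8, blue, green, red; 420x560 float32, mm along the optical axis (not along the pixel's ray), 0 where there is no reading.
- manip.camera_info(name): a dict with "fovy" (degrees; the focal length in pixels is half the picture's height over the tangent of half this angle, whatever the lens; pixels are square), "cx", "cy" (the principal point, pixels), "eye" and "orientation" of the camera in the world. Camera axes: x right, y down, z forward; pixel columns grow to the right and rows downward; lengths in mm; the calibration is good to about 2 mm. A picture is of the moment at which its call begins. camera_info takes no time and is no camera call.
- manip.sign_off(): hands the job in; it is judged then, once.
The state is a dict: "clock": time; "joints": joint angles; "qd": joint speeds; "effort": joint torques, N m; "eef_pos": TCP position; "eef_rot": TCP orientation; "wrist_force": force on the tool from outside, world axes, zero at the start; "moment": the same for the moment, N m; "finger_gap": finger opening in mm; "finger_force": force on a finger pad.
Only numpy, scipy, OpenCV 4.12 (cv2) and the standard library are available. Lean on these libraries where they do the work, as an engineer would, in place of code of your own. Each camera call takes 0.05 s, during which the arm holds its last target. There are 200 camera calls.

## Working session

There is one attempt and no reset: what is moved stays moved. The work goes in short steps, Python scripts to look and compute and a tool call to move; the robot and the scene stay as the last step left them, time stands still between calls to the robot, and variables do not carry over. Pictures are saved under pics/ and viewed, at most 10 in all, crops included, and the job is handed in when it is done.

Besides the shell and the picture viewer there is one more tool, called after ">>>" as name(argument=value, ...) on one line, values as JSON. step_arm: Moves the arm, as the interface text tells. Its arguments: {"type":"object","properties":{"series":{"type":"array"},"squeeze":{"type":"number"}},"required":["series"]}

```bash
mkdir -p pics; cat > h.py <<'E'
import numpy as np, cv2
from cell import manip
from scipy.spatial.transform import Rotation as R
def cam(n):
    p,d=manip.camera(n); i=manip.camera_info(n); np.savez('last_%s.npz'%n,p=p,d=d); return p,d,i
def rot(i):
    o=np.array(i['orientation'],float)
    return o if o.shape==(3,3) else (R.from_euler('xyz',o).as_matrix() if o.size==3 else R.from_quat(o).as_matrix())
def f(i): return 210/np.tan(np.radians(i['fovy'])/2)
def cloud(d,i):
    v,u=np.mgrid[0:420,0:560]
    P=np.stack([(u-i['cx'])*d/f(i),(v-i['cy'])*d/f(i),d],-1)
    return P@rot(i).T+np.array(i['eye'])
E
python3 - <<'E'
from h import *
for n in('top','side'):
    p,d,i=cam(n); print(i); cv2.imwrite(f'pics/{n}0.png',p)
print(manip.read_state())
E
```

```text
{'fovy': 48.34140121079193, 'cx': 280.9754083696227, 'cy': 212.04412321484088, 'eye': array([ 377.07454008,   -4.55767108, 1218.02488872]), 'orientation': array([-3.04517937, -0.0050972 , -1.56406547])}
{'fovy': 48.32515944983689, 'cx': 283.3263281148034, 'cy': 205.59345236870757, 'eye': array([349.68322033, 889.26047257, 543.45580518]), 'orientation': array([-2.0185425 , -0.01737158, -2.9698062 ])}
{'clock': 0.1, 'joints': array([-1.29859746e+00,  3.00441624e-01,  1.52150312e+00, -2.57587342e-05,
        1.32073641e+00, -6.66012508e-02]), 'qd': array([-0.00026343, -0.0017066 , -0.00140893, -0.00092933,  0.00046449,
        0.00037073]), 'effort': array([ 1.47387691e-03, -5.32644582e+01, -3.53285086e+01,  7.09062768e-02,
        2.34920578e-02, -9.23024822e-05]), 'eef_pos': array([ 182.72061729, -518.5048038 ,  203.43548819]), 'eef_rot': array([-3.14050490e+00, -4.75468037e-05,  3.38806478e-01]), 'wrist_force': array([0.39518765, 0.05333772, 0.13737322]), 'moment': array([ 0.02317251, -0.01435032, -0.03434148]), 'finger_force': 0.0, 'finger_gap': 93.77327654315361}
```

View pics/top0.png

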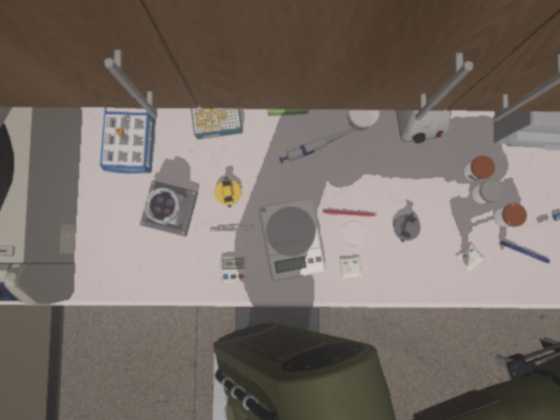

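View pics/side0.png

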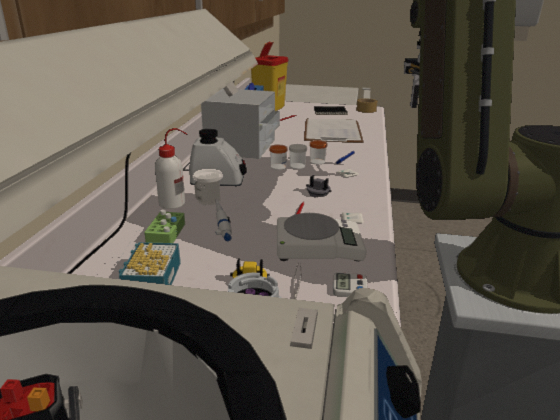

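Top picture: the grey cap is at (407,226), the yellow look-alike at (228,191), the bucket in its stand at (163,206), and the balance pan at (291,231). Other round things: white disc (354,233), white tub (363,117), pots (482,167), (489,191), (513,214). By the description I choose the grey disc with black tabs at (407,226), and check it in a close crop.

```bash
python3 - <<'E'
from h import *
z=np.load('last_top.npz');p,d=z['p'],z['d'];i=manip.camera_info('top');W=cloud(d,i)
a=cv2.resize(p[196:256,377:437],(400,400),interpolation=cv2.INTER_CUBIC)
b=cv2.resize(p[166:246,123:203],(400,400),interpolation=cv2.INTER_CUBIC)
im=np.hstack([a,b]);im=cv2.convertScaleAbs(im,alpha=1.8,beta=10);cv2.imwrite('pics/crop0.png',im)
def rg(c,r,zl,zh,name):
    u,v=c;S=W[v-r:v+r,u-r:u+r].reshape(-1,3);m=(S[:,2]>zl)&(S[:,2]<zh);S=S[m]
    (c0,wh,an)=cv2.minAreaRect(S[:,:2].astype(np.float32));(cc,rr)=cv2.minEnclosingCircle(S[:,:2].astype(np.float32))
    print(name,len(S),S.mean(0).round(1),'z',np.percentile(S[:,2],[5,50,95]).round(1),'rect',c0,wh,an,'circ',cc,rr)
rg((407,226),25,10,24,'cap plate');rg((407,226),25,30,60,'cap tabs');rg((163,206),35,88,108,'rim');rg((165,206),40,18,35,'stand');rg((291,231),32,50,62,'pan')
rg((407,240),40,-10,10,'table')
E
```

```text
cap plate 408 [ 455.3 -330.3   17.5] z [13.7 17.5 22.3] rect (455.8997802734375, -332.52044677734375) (67.1282730102539, 67.32591247558594) 14.573022842407227 circ (455.8160400390625, -333.6037292480469) 39.467620849609375
cap tabs 149 [ 455.4 -331.4   41.7] z [33.1 41.8 49.3] rect (455.97149658203125, -332.2898254394531) (21.242429733276367, 51.98286437988281) 65.97856903076172 circ (456.17919921875, -331.21380615234375) 26.268165588378906
rim 351 [501.6 280.9  94.2] z [88.8 94.1 99.5] rect (500.95263671875, 279.88720703125) (82.38060760498047, 81.09432220458984) 45.92156219482422 circ (500.15960693359375, 279.90008544921875) 42.13709259033203
stand 866 [499.9 273.5  25.4] z [21.1 25.3 30.7] rect (523.3702392578125, 307.8525085449219) (184.28433227539062, 151.73590087890625) 76.4706802368164 circ (513.1668701171875, 310.9769287109375) 111.67369842529297
pan 1876 [441.5 -32.4  54.6] z [51.2 54.5 58.1] rect (441.70880126953125, -32.609214782714844) (122.50261688232422, 119.80583190917969) 0.5756721496582031 circ (441.81427001953125, -32.436866760253906) 61.68334197998047
table 5798 [ 422.6 -337.6   -0.6] z [-4.5 -0.6  3.3] rect (426.481689453125, -338.794677734375) (207.12408447265625, 212.11180114746094) 0.18103371560573578 circ (426.34942626953125, -338.5282287597656) 147.4783172607422
```

View pics/crop0.png

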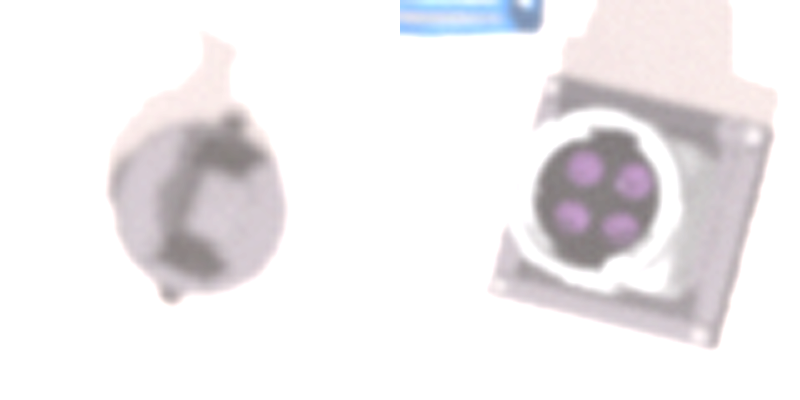

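The crop confirms the grey cap: its tabs lie on the line from (168,290) to (235,118) in the crop, so the cap's y axis is at about -22°. The bucket rim is overexposed there, so I need a better-contrasted view to read its notches.

```bash
python3 - <<'E'
from h import *
z=np.load('last_top.npz');p=z['p'];q=np.load('last_side.npz')['p']
ps=[p.astype(float)]+[manip.camera('top')[0].astype(float) for _ in range(5)]
m=np.mean(ps,0)
b=cv2.resize(m[184:228,141:185],(590,590),interpolation=cv2.INTER_CUBIC)
b=np.clip(b*1.15,0,255)
c=cv2.resize(q[265:310,220:290],(200,129))
im=np.zeros((590,790,3));im[:,:590]=b;im[:129,590:]=c
cv2.imwrite('pics/crop1.png',im)
E
```

```text
[ WARN:0@6.946] global loadsave.cpp:1063 imwrite_ Unsupported depth image for selected encoder is fallbacked to CV_8U.
```

View pics/crop1.png

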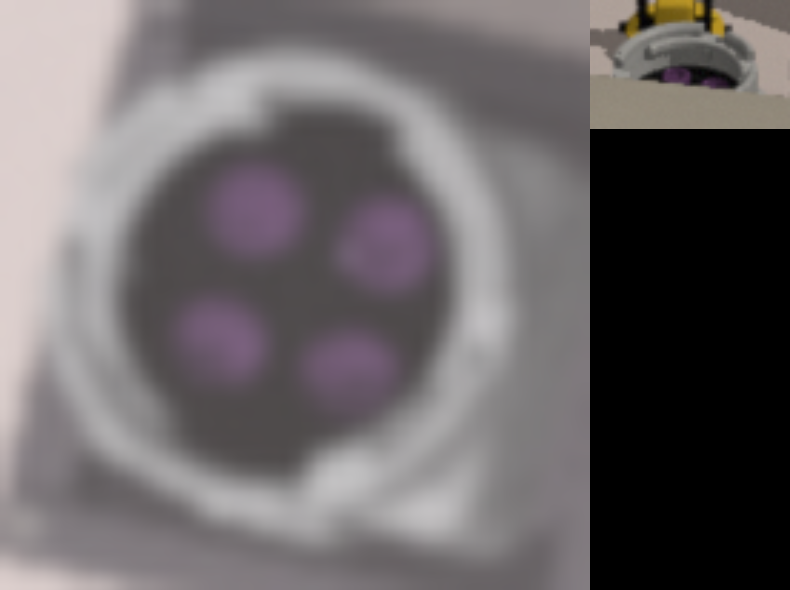

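The lug gaps sit at crop (335,105) and (235,475), so the bucket's x axis is at about -14°, which agrees with the stand's edges. Plan:
- **Grasp:** yaw about 68°.
- **Insert:** yaw about 166°.
- **Lock:** turn -60°, which keeps joint 6 in range.

>>> step_arm(series=[34, 23.3, -10, 0.106, 0, 34, 23.3, -10, 0.106, 0, 34, 23.3, -10, 0.106, 0, 34, 23.3, -10, 0.106, 0, 34, 23.3, -10, 0.106, 0, 34, 23.3, -10, 0.106, 0, 34, 23.3, -10, 0.106, 0, 34, 23.3, -10, 0.106, 0, 0, 0, 0, 0, 0, 0, 0, 0, 0, 0], squeeze=25)

```text
clock: 1.6
eef_pos: [454.5, -332.6, 124.1]
eef_rot: [-3.142, 0.0, 1.186]
wrist_force: [0.0, -0.2, -0.5]
finger_gap: 94.1
finger_force: 0.0
```

>>> step_arm(series=[1.3, 0.3, -30, 0, 0, 0, 0, -25, 0, 0, 0, 0, -15, 0, 0, 0, 0, -7, 0, 0, 0, 0, 0, 0, 0])

```text
clock: 2.22
eef_pos: [456.0, -332.3, 47.2]
eef_rot: [3.141, 0.0, 1.186]
wrist_force: [-0.7, -0.1, -0.7]
finger_gap: 94.1
finger_force: 0.0
```

```bash
python3 - <<'E'
from h import *
p,d,i=cam('side')
u0=(np.array([456,-332,30.])-i['eye'])@rot(i); u=int(i['cx']+f(i)*u0[0]/u0[2]);v=int(i['cy']+f(i)*u0[1]/u0[2]);print(u,v)
cv2.imwrite('pics/side1.png',cv2.resize(p[v-45:v+35,u-50:u+50],(800,640)[:2] if 0 else (750,600),interpolation=cv2.INTER_CUBIC))
E
```

```text
316 182
```

View pics/side1.png

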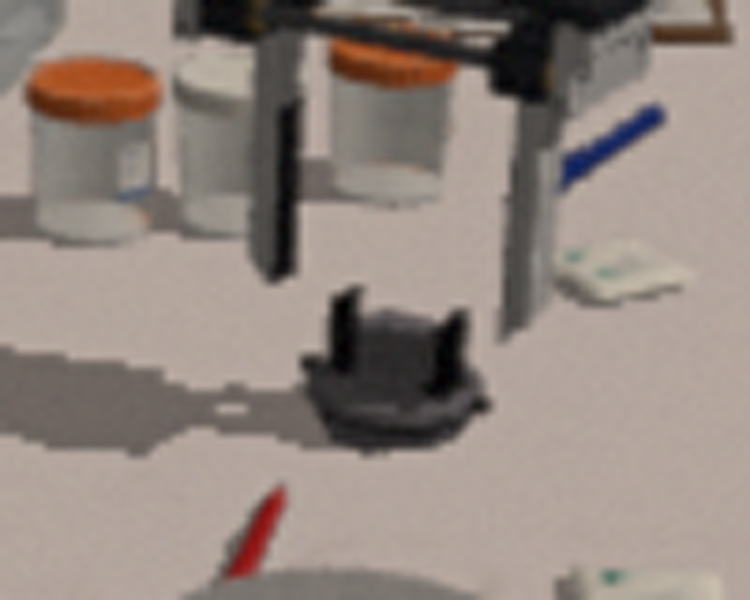

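The side view shows the fingertips at crop (275,275) and (515,335), and the tabs at (345,330) and (450,355). The hand looks behind or above the cap, so I'll check with depth from both cameras before closing.

```bash
python3 - <<'E'
from h import *
z=np.load('last_side.npz');p,d=z['p'],z['d'];i=manip.camera_info('side');W=cloud(d,i)
def at(x,y): # crop px
    u=int(266+x/7.5);v=int(137+y/7.5);print((u,v),W[v,u].round(1))
for n,c in dict(tipL=(278,262),tipR=(517,315),tabL=(343,330),tabR=(450,355),plate=(390,400),lugR=(485,403),lugL=(308,362),table=(480,450),grip=(395,350)).items(): print(n,end=' ');at(*c)
p,d,i=cam('top')
cv2.imwrite('pics/top1.png',cv2.resize(p[190:260,365:450],(728,600),interpolation=cv2.INTER_CUBIC))
E
```

```text
tipL (303, 171) [ 498.6 -345.5   57.1]
tipR (334, 179) [ 407.4 -302.2   58. ]
tabL (311, 181) [ 473.4 -335.5   32.6]
tabR (326, 184) [ 429.8 -324.8   31.7]
plate (318, 190) [ 450.3 -313.    16.5]
lugR (330, 190) [ 417.1 -317.1   17.8]
lugL (307, 185) [ 485.1 -342.2   16.4]
table (330, 197) [ 415.6 -313.4   -1.9]
grip (318, 183) [ 452.2 -322.8   33.6]
```

View pics/top1.png

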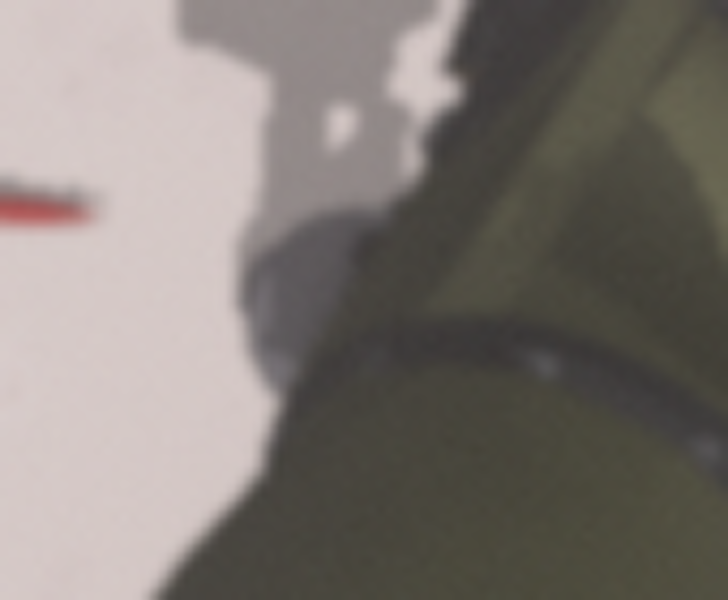

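The top view is blocked by the arm: only the cap's edge shows, near (290,290). The cap position agrees in both cameras. What doesn't fit is the fingertip height, so I'll measure it properly.

```bash
python3 - <<'E'
from h import *
z=np.load('last_side.npz');p,d=z['p'],z['d'];i=manip.camera_info('side');W=cloud(d,i)
for u in (301,303,304,333,335,337): print(u,[tuple(W[v,u].round(0).astype(int)) for v in range(160,186,2)])
s=manip.read_state();print(s['eef_pos'],s['joints'],s['clock'])
E
```

```text
301 [(np.int64(505), np.int64(-345), np.int64(90)), (np.int64(505), np.int64(-344), np.int64(84)), (np.int64(504), np.int64(-341), np.int64(79)), (np.int64(505), np.int64(-346), np.int64(71)), (np.int64(503), np.int64(-336), np.int64(69)), (np.int64(504), np.int64(-344), np.int64(60)), (np.int64(504), np.int64(-346), np.int64(53)), (np.int64(519), np.int64(-462), np.int64(0)), (np.int64(517), np.int64(-452), np.int64(-2)), (np.int64(514), np.int64(-433), np.int64(-1)), (np.int64(512), np.int64(-417), np.int64(-1)), (np.int64(510), np.int64(-401), np.int64(0)), (np.int64(508), np.int64(-385), np.int64(0))]
303 [(np.int64(499), np.int64(-343), np.int64(91)), (np.int64(499), np.int64(-342), np.int64(85)), (np.int64(499), np.int64(-342), np.int64(79)), (np.int64(499), np.int64(-349), np.int64(71)), (np.int64(499), np.int64(-345), np.int64(66)), (np.int64(350), np.int64(889), np.int64(543)), (np.int64(498), np.int64(-343), np.int64(55)), (np.int64(498), np.int64(-346), np.int64(48)), (np.int64(510), np.int64(-447), np.int64(1)), (np.int64(509), np.int64(-436), np.int64(-1)), (np.int64(507
[... 2040 characters left out ...]
), np.int64(-301), np.int64(108)), (np.int64(402), np.int64(-307), np.int64(100)), (np.int64(402), np.int64(-300), np.int64(97)), (np.int64(401), np.int64(-301), np.int64(91)), (np.int64(401), np.int64(-301), np.int64(85)), (np.int64(401), np.int64(-302), np.int64(79)), (np.int64(400), np.int64(-304), np.int64(73)), (np.int64(400), np.int64(-305), np.int64(66)), (np.int64(400), np.int64(-305), np.int64(61)), (np.int64(405), np.int64(-437), np.int64(0)), (np.int64(404), np.int64(-426), np.int64(-1)), (np.int64(403), np.int64(-411), np.int64(-1))]
[ 456.37767162 -332.37180689   47.76405542] [-6.94323955e-01  5.06052008e-01  1.62467575e+00 -1.15106276e-05
  1.00964449e+00 -3.10168891e-01] 2.325
```

```bash
cat >> h.py <<'E'
def tips(n='side',box=None):
    p,d,i=cam(n);W=cloud(d,i);s=manip.read_state()['eef_pos']
    D=W-s; m=(np.hypot(D[...,0],D[...,1])<75)&(d>0)
    # per column lowest point of points above table that lie near hand's fingers
    for lo in range(-60,61,10):
        k=m&(D[...,0]>=lo)&(D[...,0]<lo+10)
        if k.any(): 
            zz=np.sort(W[k][:,2]);zz=zz[zz>8]; 
            if len(zz): print(lo,len(zz),'zmin',zz[:3].round(0),'zmax',zz[-1].round(0))
    print(s)
E
python3 - <<'E'
from h import *
tips()
E
```

```text
-60 189 zmin [55. 57. 59.] zmax 316.0
-50 264 zmin [15. 15. 50.] zmax 431.0
-40 265 zmin [12. 13. 15.] zmax 315.0
-30 286 zmin [ 9.  9. 11.] zmax 398.0
-20 268 zmin [ 8.  9. 10.] zmax 388.0
-10 340 zmin [ 9. 10. 11.] zmax 394.0
0 371 zmin [ 8.  9. 11.] zmax 386.0
10 369 zmin [ 9. 10. 12.] zmax 378.0
20 246 zmin [ 8. 13. 13.] zmax 370.0
30 220 zmin [17. 49. 51.] zmax 363.0
40 298 zmin [48. 50. 51.] zmax 357.0
50 186 zmin [52. 57. 58.] zmax 344.0
60 71 zmin [141. 151. 151.] zmax 329.0
[ 456.41352873 -332.33968852   47.76852241]
```

The tips really are at z≈48, about 26 mm higher than the description says. I'll go down by steps and recheck.

>>> step_arm(series=[0, 0, -8, 0, 0, 0, 0, -7, 0, 0, 0, 0, -5, 0, 0, 0, 0, 0, 0, 0])

```text
clock: 2.88
eef_pos: [455.9, -331.9, 26.4]
eef_rot: [-3.141, -0.0, 1.187]
wrist_force: [-0.2, -0.5, 0.1]
finger_gap: 93.9
finger_force: 0.0
```

```bash
python3 - <<'E'
from h import *
tips()
E
```

```text
-60 178 zmin [33. 34. 38.] zmax 296.0
-50 267 zmin [15. 15. 26.] zmax 411.0
-40 266 zmin [13. 14. 14.] zmax 409.0
-30 283 zmin [8. 9. 9.] zmax 401.0
-20 253 zmin [ 9.  9. 12.] zmax 292.0
-10 344 zmin [13. 13. 13.] zmax 376.0
0 358 zmin [11. 11. 14.] zmax 368.0
10 357 zmin [ 9. 12. 14.] zmax 359.0
20 253 zmin [12. 15. 15.] zmax 351.0
30 219 zmin [15. 17. 28.] zmax 344.0
40 298 zmin [27. 28. 28.] zmax 335.0
50 189 zmin [32. 35. 35.] zmax 325.0
60 69 zmin [127. 129. 131.] zmax 309.0
[ 456.02911971 -331.95139812   26.74422791]
```

>>> step_arm(series=[0, 0, 0, 0, 0.32, 0, 0, 0, 0, 0.32, 0, 0, 0, 0, 0.32])

```text
clock: 3.3
eef_pos: [456.1, -332.1, 27.1]
eef_rot: [3.141, 0.0, 1.187]
wrist_force: [0.3, -0.7, 0.3]
finger_gap: 67.4
finger_force: 0.0
```

```bash
python3 - <<'E'
from h import *
tips()
p=np.load('last_side.npz')['p'];cv2.imwrite('pics/side2.png',cv2.resize(p[137:217,266:366],(750,600),interpolation=cv2.INTER_CUBIC))
E
```

```text
-60 89 zmin [120. 123. 123.] zmax 298.0
-50 304 zmin [13. 16. 37.] zmax 412.0
-40 369 zmin [13. 13. 13.] zmax 409.0
-30 291 zmin [ 9. 11. 11.] zmax 294.0
-20 253 zmin [ 9. 10. 12.] zmax 358.0
-10 341 zmin [ 8.  9. 12.] zmax 373.0
0 362 zmin [10. 12. 13.] zmax 368.0
10 360 zmin [ 8. 11. 12.] zmax 359.0
20 331 zmin [14. 14. 15.] zmax 352.0
30 312 zmin [14. 15. 27.] zmax 344.0
40 210 zmin [35. 40. 42.] zmax 335.0
50 125 zmin [130. 130. 131.] zmax 326.0
60 62 zmin [126. 127. 132.] zmax 169.0
[ 456.13105713 -332.06948948   27.04884592]
```

View pics/side2.png

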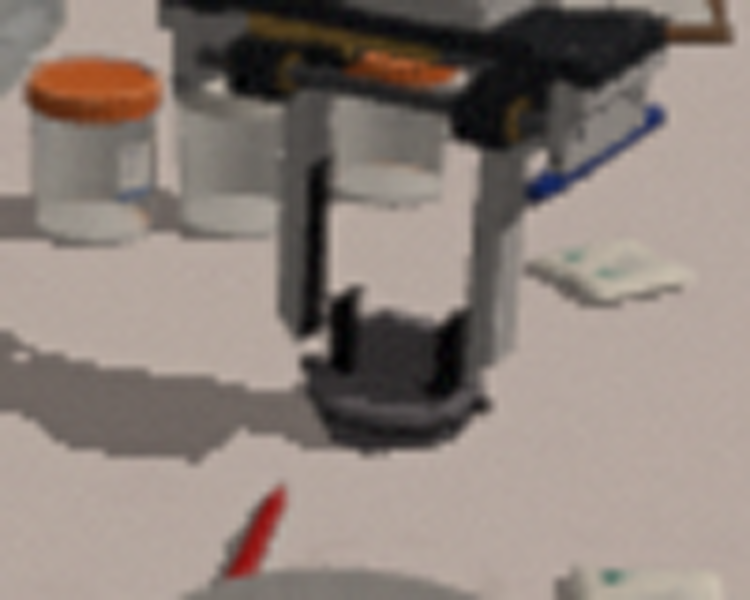

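The fingers close straight and flank the tabs: the tips are at (300,335) and (495,365), and the tabs lie between them at z≈26. So the tips are at about TCP height. I'll lower 3 mm, grip and lift.

>>> step_arm(series=[0, 0, -3, 0, 0.32, 0, 0, 0, 0, 1, 0, 0, 0, 0, 1, 0, 0, 0, 0, 1, 0, 0, 0, 0, 1, 0, 0, 0, 0, 1, 0, 0, 0, 0, 1], squeeze=25)

```text
clock: 4.22
eef_pos: [456.1, -332.0, 24.2]
eef_rot: [3.141, 0.0, 1.187]
wrist_force: [-1.2, 1.4, 5.4]
finger_gap: 37.7
finger_force: 25.0
```

>>> step_arm(series=[0, 0, 15, 0, 1, 0, 0, 40, 0, 1, 0, 0, 45, 0, 1, 0, 0, 40, 0, 1, 0, 0, 30, 0, 1, 0, 0, 0, 0, 1])

```text
clock: 4.97
eef_pos: [456.7, -332.5, 196.4]
eef_rot: [3.137, 0.001, 1.187]
wrist_force: [-0.0, 0.1, -1.2]
finger_gap: 37.4
finger_force: 25.0
```

>>> step_arm(series=[1, 20, 0, 0.06, 1, 3, 38, 0, 0.11, 1, 3, 40, 0, 0.11, 1, 3, 40, 0, 0.11, 1, 3, 40, 0, 0.11, 1, 3, 40, 0, 0.11, 1, 3, 40, 0, 0.11, 1, 3, 40, 0, 0.11, 1, 3, 40, 0, 0.11, 1, 3, 40, 0, 0.11, 1, 3, 40, 0, 0.11, 1, 3, 40, 0, 0.11, 1, 3, 40, 0, 0.11, 1, 3, 40, 0, 0.11, 1, 3, 40, 0, 0.11, 1, 2, 34, 0, 0.11, 1, 0, 0, 0, 0, 1, 0, 0, 0, 0, 1])

```text
clock: 7.22
eef_pos: [500.2, 279.8, 192.9]
eef_rot: [-3.14, -0.001, 2.897]
wrist_force: [-0.2, -0.1, -1.0]
finger_gap: 37.5
finger_force: 25.0
```

```bash
python3 - <<'E'
from h import *
s=manip.read_state();print(s['eef_pos'],np.degrees(s['eef_rot']),s['joints'],s['finger_gap'],s['wrist_force'])
p,d,i=cam('side');W=cloud(d,i);D=W-s['eef_pos']
u0=(s['eef_pos']-i['eye'])@rot(i);u=int(i['cx']+f(i)*u0[0]/u0[2]);v=int(i['cy']+f(i)*u0[1]/u0[2]);print(u,v)
cv2.imwrite('pics/side3.png',cv2.resize(p[max(v-70,0):v+80,u-90:u+110],(800,600),interpolation=cv2.INTER_CUBIC))
m=(np.hypot(D[...,0],D[...,1])<36)&(d>0)&(D[...,2]>-60)&(D[...,2]<40)
Q=W[m]; print(len(Q))
for a in range(-40,40,5):
    k=Q[(Q[:,2]-s['eef_pos'][2]>=a)&(Q[:,2]-s['eef_pos'][2]<a+5)]
    if len(k): print(a,len(k),k.min(0).round(0),k.max(0).round(0))
E
```

```text
[500.16691984 279.78431458 192.88553077] [-1.79925472e+02 -8.22761132e-02  1.66000434e+02] [ 4.46153177e-01  3.61280016e-01  1.46579066e+00 -9.11318163e-05
  1.31645751e+00 -8.80282557e-01] 37.54075913978563 [-0.22439404 -0.12941909 -1.00627659]
250 234
1524
-25 76 [466. 279. 168.] [526. 310. 173.]
-20 92 [467. 278. 173.] [523. 310. 178.]
-15 76 [467. 278. 178.] [533. 315. 183.]
-10 497 [467. 250. 183.] [535. 315. 188.]
-5 85 [483. 259. 188.] [518. 302. 192.]
0 52 [483. 260. 193.] [512. 306. 198.]
5 67 [482. 255. 198.] [514. 311. 203.]
10 99 [481. 252. 203.] [514. 312. 208.]
15 125 [481. 251. 208.] [513. 313. 213.]
20 102 [481. 253. 213.] [514. 312. 218.]
25 86 [481. 253. 218.] [514. 313. 223.]
30 86 [482. 252. 223.] [514. 312. 228.]
35 81 [481. 253. 228.] [515. 312. 233.]
```

View pics/side3.png

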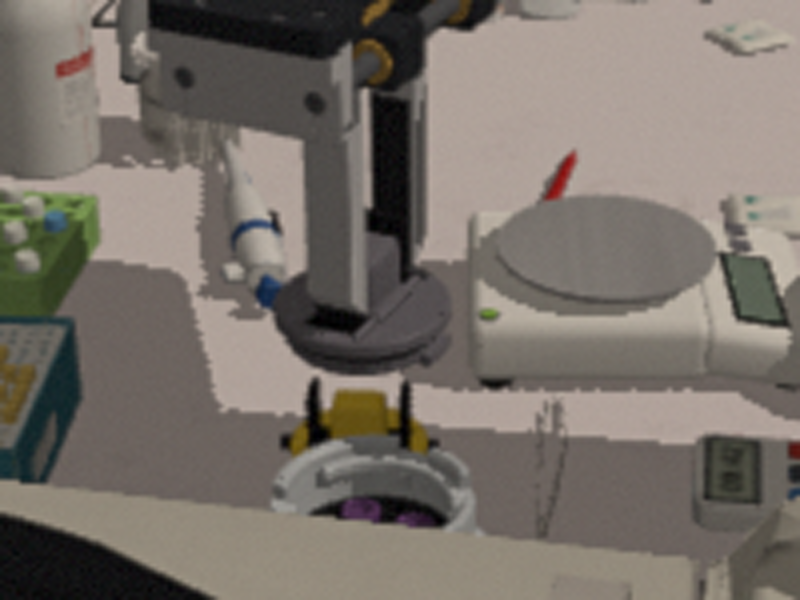

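The cap is level in the hand, plate centre near (362,315) in the crop, with tabs squeezed. The bucket rim is below it at (375,490). I'll check the rim centre by circle fits in both cameras before lowering.

```bash
python3 - <<'E'
from h import *
from scipy.optimize import least_squares
z=np.load('last_side.npz');zt=np.load('last_top.npz')
p,d,i=cam('top'); cv2.imwrite('pics/t.png',p)
def fit(S,r=None):
    fun=lambda q:np.hypot(S[:,0]-q[0],S[:,1]-q[1])-q[2]
    o=least_squares(fun,[S[:,0].mean(),S[:,1].mean(),40],loss='soft_l1');return o.x.round(1)
i=manip.camera_info('side');W=cloud(z['d'],i)
m=(np.hypot(W[...,0]-500,W[...,1]-280)<48)&(W[...,2]>95)&(W[...,2]<101);S=W[m];print('side rim',len(S),S.min(0).round(1),S.max(0).round(1),fit(S))
m=(np.hypot(W[...,0]-500,W[...,1]-280)<37)&(W[...,2]>165)&(W[...,2]<189);S=W[m];k=S[S[:,2]>184];
print('plate',len(k),k.mean(0).round(1),fit(k[np.hypot(k[:,0]-500,k[:,1]-280)>31]), np.median(k[:,2]))
W=cloud(zt['d'],manip.camera_info('top'))
m=(np.hypot(W[...,0]-500,W[...,1]-280)<48)&(W[...,2]>92)&(W[...,2]<104);S=W[m];print('top rim(first)',len(S),fit(S),np.median(S[:,2]))
# cap plate in first top view
E
```

```text
side rim 150 [455.9 239.6  95.1] [538.4 301.3  98.9] [497.1 280.7  39.2]
plate 496 [496.9 289.7 185.9] [500.4 280.   32.6] 185.74816121337187Traceback (most recent call last):
  File "<stdin>", line 12, in <module>
    return format.read_array(
           ~~~~~~~~~~~~~~~~~^
        bytes,
        ^^^^^^
    ...<2 lines>...
        max_header_size=self.max_header_size
        ^^^^^^^^^^^^^^^^^^^^^^^^^^^^^^^^^^^^
    )
    ^
    data = _read_bytes(fp, read_size, "array data")
    r = fp.read(size - len(data))
    data = self._read1(n)
    self._update_crc(data)
    ~~~~~~~~~~~~~~~~^^^^^^
    raise BadZipFile("Bad CRC-32 for file %r" % self.name)
zipfile.BadZipFile: Bad CRC-32 for file 'd.npy'
```

```bash
python3 - <<'E'
from h import *
z=np.load('last_side.npz');i=manip.camera_info('side');W=cloud(z['d'],i)
m=(np.hypot(W[...,0]-500,W[...,1]-280)<55)&(W[...,2]>88)&(W[...,2]<101);S=W[m]
# widest line in x: extreme percentiles, by image column
v,u=np.nonzero(m);
for q in sorted(set(u))[:4]+sorted(set(u))[-4:]: print(q,[tuple(int(t) for t in x) for x in S[u==q]][:5])
i=manip.camera_info('top')
for c in [(285,290),(285,305)]:
    r=rot(i)@np.array([(141+c[0]/13.41-.5-i['cx'])/f(i),(184+c[1]/13.41-.5-i['cy'])/f(i),1]);
    for zz in (98,90): print(c,zz,(i['eye']+r*(zz-i['eye'][2])/r[2]).round(1))
E
```

```text
228 [(539, 279, 94), (538, 282, 94), (538, 281, 91), (538, 282, 90), (537, 285, 90)]
229 [(538, 277, 96), (536, 281, 97), (536, 281, 95), (536, 282, 94), (536, 282, 92)]
230 [(538, 270, 95), (537, 273, 96), (536, 276, 96), (535, 280, 97), (535, 281, 95)]
231 [(536, 269, 97), (536, 271, 96), (535, 274, 96), (534, 276, 96), (534, 279, 96)]
275 [(465, 256, 98), (465, 255, 95), (464, 260, 97), (464, 263, 96), (464, 259, 92)]
276 [(463, 259, 98), (463, 260, 96), (463, 260, 95), (462, 261, 94), (463, 258, 90)]
277 [(461, 258, 96), (461, 260, 95), (461, 260, 93), (461, 259, 90), (460, 263, 91)]
278 [(458, 265, 91), (456, 276, 97), (456, 277, 95), (455, 281, 97), (456, 280, 94)]
(285, 290) 98 [500.1 277.3  98. ]
(285, 290) 90 [501.  279.3  90. ]
(285, 305) 98 [497.4 277.2  98. ]
(285, 305) 90 [498.2 279.3  90. ]
```

Side camera puts the bucket about 2.5 mm lower in x than the hand; I'll shift -2 and go down carefully.

>>> step_arm(series=[-2, 0, -20, 0, 1, 0, 0, -25, 0, 1, 0, 0, -15, 0, 1, 0, 0, -7, 0, 1, 0, 0, 0, 0, 1, 0, 0, 0, 0, 1])

```text
clock: 8.07
eef_pos: [499.4, 280.1, 127.7]
eef_rot: [3.141, 0.001, 2.897]
wrist_force: [0.7, 0.4, -1.6]
finger_gap: 37.6
finger_force: 25.0
```

>>> step_arm(series=[0, 0, -3, 0, 1, 0, 0, -3, 0, 1, 0, 0, -3, 0, 1, 0, 0, 0, 0, 1])

```text
clock: 8.57
eef_pos: [498.8, 279.9, 117.6]
eef_rot: [-3.141, -0.001, 2.897]
wrist_force: [-0.6, 0.1, -1.9]
finger_gap: 37.4
finger_force: 25.0
```

>>> step_arm(series=[0, 0, -2, 0, 1, 0, 0, -2, 0, 1, 0, 0, 0, 0, 1])

```text
clock: 8.95
eef_pos: [499.0, 280.0, 113.7]
eef_rot: [-3.141, -0.0, 2.897]
wrist_force: [-1.3, -0.2, -1.8]
finger_gap: 37.5
finger_force: 25.0
```

>>> step_arm(series=[0, 0, -2, 0, 1, 0, 0, 0, 0, 1])

```text
clock: 9.2
eef_pos: [499.0, 280.0, 111.8]
eef_rot: [-3.141, -0.0, 2.897]
wrist_force: [-0.7, 0.7, -1.6]
finger_gap: 37.5
finger_force: 25.0
```

>>> step_arm(series=[0, 0, -2, 0, 1, 0, 0, -1, 0, 1, 0, 0, 0, 0, 1])

```text
clock: 9.57
eef_pos: [499.0, 279.9, 108.8]
eef_rot: [-3.141, -0.0, 2.897]
wrist_force: [-1.8, 0.1, -0.8]
finger_gap: 37.3
finger_force: 25.0
```

>>> step_arm(series=[0, 0, -2, 0, 1, 0, 0, 0, 0, 1])

```text
clock: 9.82
eef_pos: [499.0, 279.9, 106.7]
eef_rot: [-3.141, -0.0, 2.897]
wrist_force: [-1.2, -0.5, -0.8]
finger_gap: 37.3
finger_force: 25.0
```

>>> step_arm(series=[0, 0, -2, 0, 1, 0, 0, 0, 0, 1])

```text
clock: 10.07
eef_pos: [499.0, 279.9, 104.8]
eef_rot: [-3.141, -0.0, 2.897]
wrist_force: [-2.2, -0.0, -1.1]
finger_gap: 37.3
finger_force: 25.0
```

>>> step_arm(series=[-0.5, 0, -1, 0, 1, 0, 0, 0, 0, 1])

```text
clock: 10.32
eef_pos: [498.5, 280.0, 103.9]
eef_rot: [3.142, -0.0, 2.897]
wrist_force: [-1.8, -0.5, -0.6]
finger_gap: 37.0
finger_force: 25.0
```

>>> step_arm(series=[0, 0, -1, 0, 1, 0, 0, 0, 0, 1])

```text
clock: 10.58
eef_pos: [498.6, 280.0, 103.3]
eef_rot: [3.141, 0.0, 2.897]
wrist_force: [-3.8, -1.1, 4.5]
finger_gap: 37.8
finger_force: 25.0
```

Contact at TCP z 103.3, against an expected 103, so the cap is fully in. Now turn clockwise.

>>> step_arm(series=[-0.4, 0, 0, -0.1, 1, 0, 0, 0, -0.1, 1, 0, 0, 0, -0.1, 1, 0, 0, 0, 0, 1])

```text
clock: 11.08
eef_pos: [498.5, 280.1, 103.2]
eef_rot: [3.141, 0.001, 2.597]
wrist_force: [-0.0, 0.9, 2.3]
finger_gap: 37.7
finger_force: 25.0
```

```bash
python3 - <<'E'
from h import *
s=manip.read_state();print(s['eef_pos'],s['eef_rot'],s['wrist_force'],s['moment'])
E
```

```text
[498.54119566 280.0737228  103.18504968] [3.14076794e+00 6.45318166e-04 2.59733898e+00] [-0.04875273  0.86137755  2.25845459] [ 0.05449818 -0.1200022  -0.05324456]
```

>>> step_arm(series=[0, 0, 0, -0.14, 1, 0, 0, 0, -0.14, 1, 0, 0, 0, -0.14, 1, 0, 0, 0, -0.14, 1, 0, 0, 0, -0.14, 1, 0, 0, 0, 0, 1, 0, 0, 0, 0, 1])

```text
clock: 11.95
eef_pos: [498.4, 280.1, 103.1]
eef_rot: [3.141, -0.0, 1.901]
wrist_force: [1.5, -0.6, 2.1]
finger_gap: 37.9
finger_force: 25.0
```

```bash
python3 - <<'E'
from h import *
s=manip.read_state();print(s['eef_pos'],s['eef_rot'],s['wrist_force'],s['moment'])
E
```

```text
[498.41825594 280.0695382  103.14686099] [ 3.14089037e+00 -1.09190389e-04  1.90087037e+00] [ 1.53155303 -0.63979373  2.1028367 ] [ 0.05814674 -0.25682313 -0.01922939]
```

>>> step_arm(series=[0, 0, 0, -0.025, 1, 0, 0, 0, -0.025, 1, 0, 0, 0, 0, 1])

```text
clock: 12.32
eef_pos: [498.3, 280.0, 103.1]
eef_rot: [3.141, -0.0, 1.847]
wrist_force: [2.0, -0.2, 4.2]
finger_gap: 37.7
finger_force: 25.0
```

```bash
python3 - <<'E'
from h import *
s=manip.read_state();print(s['eef_pos'],s['eef_rot'],s['wrist_force'],s['moment'])
E
```

```text
[498.34062339 280.00623861 103.1495756 ] [ 3.14110405e+00 -3.01762696e-05  1.84676797e+00] [ 2.01754719 -0.19245427  4.17031544] [-0.02412462 -0.35650644  0.05384707]
```

>>> step_arm(series=[0, 0, 0, 0, 0.32, 0, 0, 0, 0, 0.32, 0, 0, 0, 0, 0.32, 0, 0, 0, 0, 0.32])

```text
clock: 12.82
eef_pos: [497.8, 279.8, 102.6]
eef_rot: [-3.14, 0.0, 1.847]
wrist_force: [0.2, 0.1, -0.4]
finger_gap: 64.0
finger_force: 0.0
```

>>> step_arm(series=[0, 0, 0, 0, 1, 0, 0, 0, 0, 1, 0, 0, 0, 0, 1, 0, 0, 0, 0, 1, 0, 0, 0, 0, 1], squeeze=3)

```text
clock: 13.45
eef_pos: [498.5, 280.1, 103.3]
eef_rot: [3.141, -0.0, 1.847]
wrist_force: [4.3, 1.9, 3.7]
finger_gap: 45.5
finger_force: 3.0
```

The tabs sprang out: at 3 N the gap is 45.5, against 37.5 squeezed. I'll regrip firmly and lift straight up.

>>> step_arm(series=[0, 0, 0, 0, 1, 0, 0, 0, 0, 1, 0, 0, 0, 0, 1, 0, 0, 2, 0, 1, 0, 0, 4, 0, 1, 0, 0, 6, 0, 1, 0, 0, 0, 0, 1], squeeze=25)

```text
clock: 14.32
eef_pos: [498.2, 280.0, 115.3]
eef_rot: [3.141, -0.0, 1.847]
wrist_force: [-0.1, 0.3, -3.5]
finger_gap: 37.8
finger_force: 25.0
```

```bash
python3 - <<'E'
from h import *
s=manip.read_state();print(s['eef_pos'],s['eef_rot'],s['wrist_force'],s['moment'],s['finger_gap'])
E
```

```text
[498.22913418 279.98838646 115.30204222] [ 3.14133570e+00 -5.06393325e-05  1.84678346e+00] [-0.12746305  0.25235959 -3.4741438 ] [-0.00155207 -0.18139354 -0.00659591] 37.79194211325483
```

>>> step_arm(series=[0, 0, 8, 0, 1, 0, 0, 14, 0, 1, 0, 0, 16, 0, 1, 0, 0, 16, 0, 1, 0, 0, 14, 0, 1, 0, 0, 6, 0, 1, 0, 0, 0, 0, 1])

```text
clock: 15.2
eef_pos: [498.2, 280.0, 189.2]
eef_rot: [3.141, -0.0, 1.847]
wrist_force: [0.1, -0.0, -4.2]
finger_gap: 37.8
finger_force: 25.0
```

```bash
python3 - <<'E'
from h import *
s=manip.read_state();print(s['eef_pos'],s['wrist_force'],s['moment'])
p,d,i=cam('side');W=cloud(d,i)
u0=(s['eef_pos']-i['eye'])@rot(i);u=int(i['cx']+f(i)*u0[0]/u0[2]);v=int(i['cy']+f(i)*u0[1]/u0[2])
cv2.imwrite('pics/side4.png',cv2.resize(p[v-40:v+65,u-70:u+70],(800,600),interpolation=cv2.INTER_CUBIC))
E
```

```text
[498.23335036 279.99806314 189.15237408] [ 0.07674541 -0.02216539 -4.24800573] [ 0.02486953 -0.11459661  0.00180918]
```

View pics/side4.png

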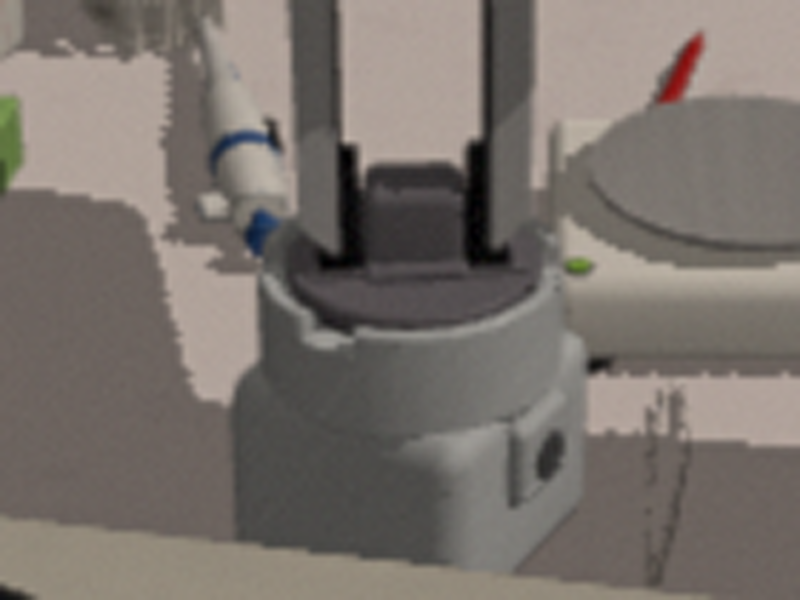

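The side view shows the bucket hanging upright with the cap flush in its mouth: plate at (420,290), fingers on the tabs at (345,210) and (480,210). Now carry it to the pan.

>>> step_arm(series=[-1.8, -10, 0, 0, 1, -3.3, -18, 0, 0, 1, -4.3, -24, 0, 0, 1, -4.3, -24, 0, 0, 1, -4.3, -24, 0, 0, 1, -4.3, -24, 0, 0, 1, -4.3, -24, 0, 0, 1, -4.3, -24, 0, 0, 1, -4.3, -24, 0, 0, 1, -4.3, -24, 0, 0, 1, -4.3, -24, 0, 0, 1, -4.3, -24, 0, 0, 1, -4, -22, 0, 0, 1, -2.5, -14, 0, 0, 1, -1.5, -8, 0, 0, 1, 0, 0, 0, 0, 1, 0, 0, 0, 0, 1])

```text
clock: 17.38
eef_pos: [442.1, -31.6, 188.9]
eef_rot: [-3.142, -0.0, 1.847]
wrist_force: [0.5, 0.0, -4.9]
finger_gap: 37.7
finger_force: 25.0
```

>>> step_arm(series=[0, 0, -8, 0, 1, 0, 0, -10, 0, 1, 0, 0, -8, 0, 1, 0, 0, -4, 0, 1, 0, 0, 0, 0, 1])

```text
clock: 18.0
eef_pos: [442.0, -32.0, 158.7]
eef_rot: [-3.141, -0.0, 1.847]
wrist_force: [-0.0, 0.3, -4.0]
finger_gap: 37.7
finger_force: 25.0
```

Expect bucket contact around TCP z 151.

>>> step_arm(series=[0, 0, -2, 0, 1, 0, 0, -2, 0, 1, 0, 0, -1, 0, 1, 0, 0, 0, 0, 1])

```text
clock: 18.5
eef_pos: [442.1, -32.0, 153.9]
eef_rot: [-3.142, 0.0, 1.847]
wrist_force: [0.4, -0.2, -4.0]
finger_gap: 37.4
finger_force: 25.0
```

>>> step_arm(series=[0, 0, -1, 0, 1, 0, 0, -1, 0, 1, 0, 0, 0, 0, 1])

```text
clock: 18.88
eef_pos: [442.1, -32.0, 151.9]
eef_rot: [-3.142, -0.0, 1.847]
wrist_force: [0.3, 0.4, -3.9]
finger_gap: 37.6
finger_force: 25.0
```

>>> step_arm(series=[0, 0, -0.7, 0, 1, 0, 0, -0.6, 0, 1, 0, 0, 0, 0, 1])

```text
clock: 19.25
eef_pos: [442.2, -32.0, 150.8]
eef_rot: [3.141, 0.0, 1.847]
wrist_force: [1.3, 0.5, -0.6]
finger_gap: 37.9
finger_force: 25.0
```

>>> step_arm(series=[0, 0, -0.7, 0, 1, 0, 0, 0, 0, 1])

```text
clock: 19.5
eef_pos: [442.2, -32.0, 150.2]
eef_rot: [3.141, 0.0, 1.847]
wrist_force: [0.2, 0.6, 3.0]
finger_gap: 37.4
finger_force: 25.0
```

>>> step_arm(series=[0, 0, -0.6, 0, 1, 0, 0, 0, 0, 1])

```text
clock: 19.75
eef_pos: [442.3, -32.0, 150.1]
eef_rot: [3.141, 0.0, 1.847]
wrist_force: [-2.1, 2.3, 9.9]
finger_gap: 37.7
finger_force: 25.1
```

Seated, with gentle pressure. Release, probe the tabs lightly, and open again.

>>> step_arm(series=[0, 0, 0.5, 0, 1, 0, 0, 0, 0, 0.32, 0, 0, 0, 0, 0.32, 0, 0, 0, 0, 0.32, 0, 0, 0, 0, 0.32])

```text
clock: 20.38
eef_pos: [441.9, -32.1, 149.7]
eef_rot: [-3.141, -0.0, 1.847]
wrist_force: [0.3, 0.1, 1.0]
finger_gap: 63.6
finger_force: 0.0
```

>>> step_arm(series=[0, 0, 0, 0, 1, 0, 0, 0, 0, 1, 0, 0, 0, 0, 1, 0, 0, 0, 0, 1, 0, 0, 0, 0, 1], squeeze=3)

```text
clock: 21.0
eef_pos: [442.1, -32.0, 149.9]
eef_rot: [3.142, 0.0, 1.847]
wrist_force: [0.2, 0.7, -0.3]
finger_gap: 49.8
finger_force: 3.0
```

>>> step_arm(series=[0, 0, 0, 0, 0.32, 0, 0, 0, 0, 0.32, 0, 0, 0, 0, 0.32, 0, 0, 10, 0, 0.32, 0, 0, 30, 0, 0.32, 0, 0, 40, 0, 0.32, -25, 0, 50, 0, 0.32, -40, -40, 50, 0, 0.32, -30, -60, 20, 0, 0.32, 0, -60, 0, 0, 0.32, 0, -60, 0, 0, 0.32, 0, 0, 0, 0, 0.32])

```text
clock: 22.5
eef_pos: [356.4, -241.4, 339.0]
eef_rot: [-3.141, -0.001, 1.842]
wrist_force: [0.3, -0.1, -0.9]
finger_gap: 63.7
finger_force: 0.0
```

```bash
python3 - <<'E'
from h import *
p,d,i=cam('side');W=cloud(d,i)
def px(P):
    u0=(np.array(P)-i['eye'])@rot(i);return int(i['cx']+f(i)*u0[0]/u0[2]),int(i['cy']+f(i)*u0[1]/u0[2])
u,v=px([442,-32,130]);a=cv2.resize(p[v-40:v+50,u-60:u+60],(800,600),interpolation=cv2.INTER_CUBIC)
cv2.imwrite('pics/side5.png',a)
m=(np.hypot(W[...,0]-442,W[...,1]+32)<45)&(W[...,2]>142)&(W[...,2]<152);S=W[m];print(len(S),S.mean(0),np.percentile(S[:,2],[10,50,90]))
m=(np.hypot(W[...,0]-442,W[...,1]+32)<35)&(W[...,2]>156)&(W[...,2]<182);S=W[m]
if len(S): print('tabs',cv2.minAreaRect(S[:,:2].astype(np.float32)),S[:,2].max())
E
```

```text
339 [438.75350608 -23.42115788 144.34350253] [142.29419152 143.50771016 148.23626042]
tabs ((440.66552734375, -31.630290985107422), (50.8168830871582, 23.155372619628906), 20.796321868896484) 173.93866484808785
```

View pics/side5.png

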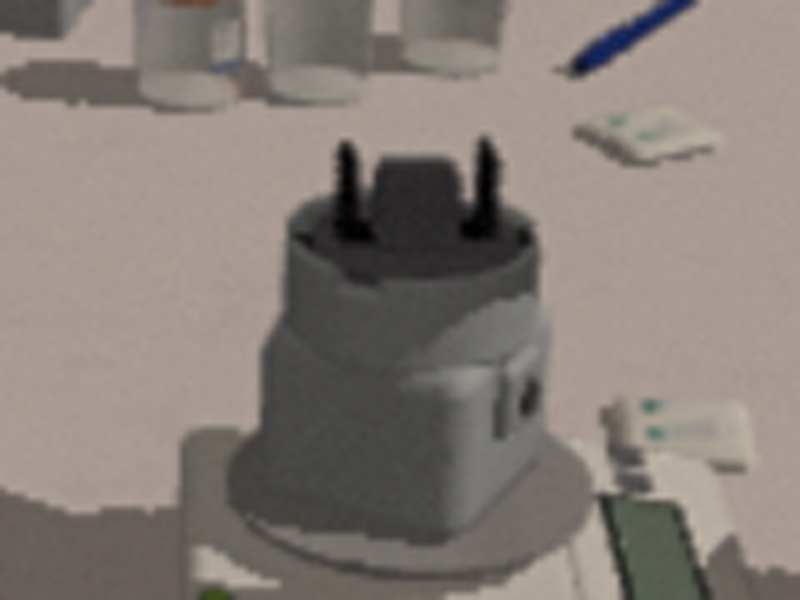

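The bucket stands upright on the pan, centred near (410,490). Both tabs are out at (347,190) and (487,190), about 50 mm apart, with their teeth in the rim notches at (300,238) and (525,238). Handing in.

```bash
python3 -c "
from cell import manip
print(manip.sign_off())"
```

```text
the job is handed in; nothing more can be done
None
```

The bucket is capped and locked with both tabs sprung out, stands upright near the centre of the balance pan, and the job was handed in at about 22.5 s; the hand-in returned no verdict.

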